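# Start the laminator for a thick pouch

## Task

Get the office laminator running for a thick pouch, pressing with the closed fingertips: first switch it on by pushing the raised end of the power rocker fully down, then push the longest of the three pouch keys fully down so that it stays, and then press the big round start button right in for a moment and let it come back up. Do it in that order, do not press the two shorter keys, and leave the stamp, mug, stapler and glue stick where they are.

Things in the scene. Friction and masses are not known exactly. Their poses are not given: they have to be found in the camera images.
- laminator: white laminator fixed on the desk: 160 mm deep (its x; front, -x, faces the robot, with a feed shelf 45 mm further out), 500 mm wide (its y), flat top 80 mm up. Origin: centre of its underside. Black controls on grey frames lie on top along x = 0: rocker and start button at the ends (y = +-180 mm, either way round), the three keys at y = -50, 0, 50 mm in any order
- power (a joint): black V-shaped power rocker, 50 mm along the machine's x, 26 mm wide, hinged across its middle 92 mm above the desk. 0 rad = off: front half level, rear half (away from the robot) slopes up, its end 9 mm higher. 0.36 rad = fully on: rear half level at 92 mm, front half raised. Stays where it is left; about 3.5 N on the middle of the raised half turns it
- power_raised (a point): point on the upper face of the rocker's rear (at the start raised) half, 17 mm from the hinge, mid-width; the place to push. Moves with the rocker: about 98 mm above the desk when off, 92 mm when fully on; its frame has the laminator's axes when off
- key_long (a joint): longest black key of the three, 42 mm along the machine's x by 18 mm across; flat top 94 mm above the desk when up, 10 mm proud of its 4 mm high frame. Joint: 0 up, 0.006 m fully down. About 3 N pushes it down; no spring, it stays where it was pushed. This is the thick-pouch key to press
- key_long_top (a point): centre of the top face of the longest key; moves with it; axes parallel to the laminator's (z up)
- key_mid (a joint): middle-sized black key of the three, 27 mm along the machine's x by 18 mm across; flat top 94 mm above the desk when up, 10 mm proud of its 4 mm high frame. Joint: 0 up, 0.006 m fully down. About 3 N pushes it down; no spring, it stays where it was pushed. Not to be pressed
- key_mid_top (a point): centre of the top face of the middle-sized key; moves with it; axes parallel to the laminator's (z up)
- key_short (a joint): shortest black key of the three, 16 mm along the machine's x by 18 mm across; flat top 94 mm above the desk when up, 10 mm proud of its 4 mm high frame. Joint: 0 up, 0.006 m fully down. About 3 N pushes it down; no spring, it stays where it was pushed. Not to be pressed
- key_short_top (a point): centre of the top face of the shortest key; moves with it; axes parallel to the laminator's (z up)
- start (a joint): round black start button, 36 mm in diameter in a round grey housing 52 mm across and 12 mm high; its flat top stands 98 mm above the desk when up. Joint: 0 up, 0.006 m fully in. A spring returns it: 1.5 N to begin, 5 N fully in
- start_top (a point): centre of the top face of the start button; moves with it; axes parallel to the laminator's (z up)
- stamp: small loose wooden hand stamp, 28 mm in diameter and 45 mm tall, standing on the laminator's top between the keys and the control at its +y end; leave alone. Origin at the centre of its underside
- mug: white mug, 76 mm in diameter, 85 mm tall, handle along its +y, on the desk behind the laminator; leave alone. Origin at the centre of its underside
- stapler: stapler lying along its y axis, 36 x 130 x 43 mm, on the desk behind the laminator; leave alone. Origin at the centre of its underside
- glue_stick: glue stick standing on the desk in front of the laminator, 26 mm in diameter, 90 mm tall; leave alone. Origin at the centre of its underside

How it is judged:
By the outcome, as a careful person would: the job done as asked, in the order asked, and still so for the second after the job is handed in, with the robot touching nothing.
It also fails if it takes over 48 s, if anything falls off the work surface, if the arm or the gripper's body presses on something with over 40 N, if the wrist force passes 120 N, or if a joint passes its speed limit or range.

## Robot

A 6-joint arm with a two-finger parallel gripper is mounted at the origin on the work surface. World frame = base frame: x ahead of the robot, y to its left, z up, the work surface at z = 0. Lengths are in m, angles in rad, forces in N, time in s.
With the tool pointing down it reaches from about 0.3 to 0.85 m from the base axis. Payload 5.4 kg.
Tool frame: the origin (TCP) lies on the centre line of the jaws, within the pads' length; the fingertips stand 22 mm ahead of it and the grasp point (between the pads) lies 3 mm ahead of it; z points along the fingers, y is the direction in which the jaws open and shut (so a half turn about z gives the same grasp; the last joint's range is limited). The gripper opens to 85 mm and grips with 20 to 120 N. Pads are 22 mm wide; open, the fingers measure 114 mm over their backs; the gripper's body (76 mm by 85 mm) begins 54 mm behind the grasp point. The pads swing forward as they close: fully open they stand 13 mm farther back than shut.
Start: joints at [1.016, 0.158, 1.597, -0, 1.386, -0.21], TCP at [0.194, 0.541, 0.253] pointing down, gripper open.
Joint ranges: [-2.91, 2.91], [-0.94, 2.29], [0.18, 2.7], [-1.29, 4.43], [0.17, 2.64], [-3, 3]. Speed limits (rad/s): [2.57, 2.57, 3.14, 3.14, 3.14, 3.14].

## Interface

Orientations are given as a unit quaternion [x, y, z, w].
In Python, from bench import manip gives the robot as it stands. The module is installed in compiled form; this text tells all that it offers.
- The arm moves only by the shell command python3 -m handwheel 'ROWS' [FORCE]. ROWS is JSON, a list of rows, each an object of numbers: "tx", "ty", "tz": the shift along the tool's x, y, z in mm; "twist": the turn about the tool's z in rad; "hand": the finger opening in mm, from 0 to 85.4. A call has exactly 5 rows; each row is the pose to reach, as a shift and turn from the pose commanded when the call began, along the tool's axes at that moment; what a row does not reach only later rows make up. A row lasts 1/10 s, in which the tool goes at most 50 mm and 8.59 degrees, less where a joint would pass 70% of its speed; a pose out of reach is approached as far as the arm can. A call with a gripper value outside its range is refused whole. The fingers move at their own pace and stop on an object; FORCE is the grip in N (left out, the last holds). Time passes only in rows, so rows that repeat a pose let the fingers close, or fill a call up. It gives the time, the measured TCP pose, the force and the opening at its end, in the units of the state.
- manip.get_state(): the state, without advancing time (a new reading comes with each control period).
- manip.capture(name): name is "scene" or "top" or "wrist"; returns (picture, depth): 384x512x3 uint8, red, green, blue; 384x512 float32, m along the optical axis (not along the pixel's ray), 0 where there is no reading.
- manip.camera_model(name): a dict with "fx", "fy", "cx", "cy" (pixels), "distortion" ([k1, k2, p1, p2, k3] as OpenCV has them; the pictures are not rectified), "camera_from_world" (4x4, takes a point from world to camera coordinates). Camera axes: x right, y down, z forward; pixel columns grow to the right and rows downward; lengths in m; the calibration is good to about 2 mm. A picture is of the moment at which its call begins: read the wrist's pose just before it. camera_model takes no time and is no camera call; for the wrist camera it gives the pose at the moment of the call.
- manip.close_job(): hands the job in, once; it reports no verdict.
The state is a dict: "time": time; "joints": joint angles; "dq": joint speeds; "joint_efforts": joint torques, N m; "tool_pos": TCP position; "ee_rot": TCP orientation; "contact_force": force on the tool from outside, world axes, zero at the start; "wrist_torque": the same for the moment, N m; "opening": finger opening in m.
Only numpy, scipy, OpenCV 4.12 (cv2) and the standard library are available. Lean on these libraries where they do the work, as an engineer would, in place of code of your own. Each camera call takes 0.05 s, during which the arm holds its last target. There are 200 camera calls.

## Working session

There is one attempt and no reset: what is moved stays moved. The work goes in short steps, Python scripts to look and compute and a shell command to move; the robot and the scene stay as the last step left them, time stands still between calls to the robot, and variables do not carry over. Pictures are saved under pics/ and viewed, about 8 in all and at most 12, crops included, and the job is handed in when it is done.

```bash
mkdir -p pics; cat > h.py <<'E'
import numpy as np, cv2
from bench import manip
def shot(name,tag):
    m=manip.camera_model(name); p,d=manip.capture(name)
    cv2.imwrite(f'pics/{tag}.png',p[:,:,::-1]); np.savez(f'{tag}.npz',p=p,d=d,T=m['camera_from_world'],K=[m['fx'],m['fy'],m['cx'],m['cy']],D=m['distortion'])
def world(tag,uv,z=None):
    f=np.load(f'{tag}.npz'); fx,fy,cx,cy=f['K']; K=np.array([[fx,0,cx],[0,fy,cy],[0,0,1]])
    W=np.linalg.inv(f['T']); out=[]
    for u,v in uv:
        n=cv2.undistortPoints(np.array([[[u,v]]],float),K,f['D'])[0,0]; r=np.array([n[0],n[1],1.])
        if z is None: s=f['d'][int(round(v)),int(round(u))]
        else: s=(z-W[2,3])/(W[:3,:3]@r)[2]
        out.append(W[:3,:3]@(r*s)+W[:3,3])
    return np.array(out)
E
python3 - <<'E'
from h import *
print(manip.get_state())
for n in('top','scene'): shot(n,n+'0')
a=cv2.imread('pics/top0.png');cv2.imwrite('pics/top0b.png',cv2.resize(a,(800,600),interpolation=cv2.INTER_CUBIC))
E
```

```text
{'time': 0.0, 'joints': array([ 1.01589628e+00,  1.59089765e-01,  1.59822825e+00, -9.24423905e-06,
        1.38616093e+00, -2.10087546e-01]), 'dq': array([ 0.00042616,  0.00088296, -0.0004092 ,  0.00044603, -0.00043519,
        0.00160657]), 'joint_efforts': array([-1.43177105e-03, -3.96019864e+01, -3.31422687e+01, -4.46422127e-04,
        8.74928723e-03,  9.62932859e-06]), 'tool_pos': array([0.19408185, 0.54067264, 0.25229596]), 'ee_rot': array([ 1.71552505e-01,  9.85174527e-01, -8.76685078e-04, -3.47800157e-04]), 'contact_force': array([0.56621411, 1.22973647, 0.7083827 ]), 'wrist_torque': array([ 0.07731786,  0.00170139, -0.01171961]), 'opening': 0.08469708605971388}
```

View pics/top0b.png

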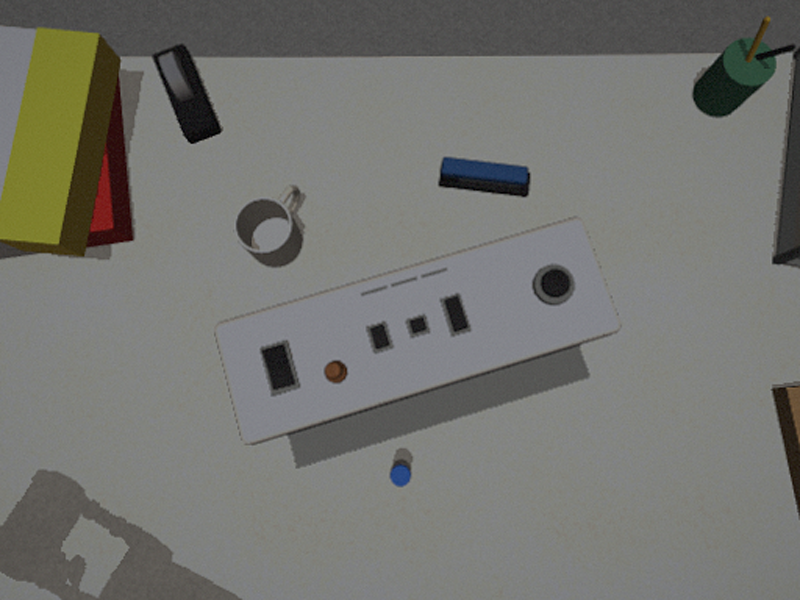

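View pics/scene0.png

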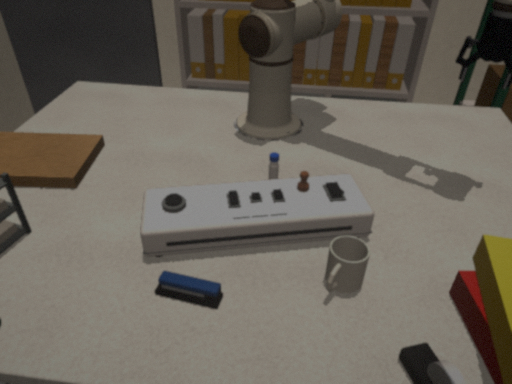

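Top view (800-px picture): rocker at (280,367), stamp (336,371), keys at (380,337) mid, (418,325) short and (456,314) long, start (553,284), and the glue stick in front at (400,472). The scene camera agrees.

```bash
python3 - <<'E'
from h import *
from scipy.spatial.transform import Rotation as R
p=np.load('top0.npz')['p']; g=cv2.cvtColor(p,cv2.COLOR_RGB2GRAY)
b=(g<50).astype(np.uint8); n,l,s,c=cv2.connectedComponentsWithStats(b)
z={'rocker':.092,'mid':.094,'short':.094,'long':.094,'start':.098}
P={}
for k,(u,v) in dict(rocker=(280,367),mid=(380,337),short=(418,325),long=(456,314),start=(553,284)).items():
    i=l[int(v/1.5625),int(u/1.5625)]; 
    r=cv2.minAreaRect(np.argwhere(l==i)[:,::-1].astype(np.float32))
    P[k]=world('top0',[c[i]],z[k])[0]; print(k,i,s[i],c[i],r,P[k].round(4),'depth',world('top0',[c[i]])[0].round(4))
d=P['rocker']-P['start'];print('len',np.linalg.norm(d[:2]))
yaw=np.arctan2(-d[0],d[1]);print('yaw',yaw)
c_=[-.05,0,.05]
ey=d[:2]/np.linalg.norm(d[:2]);o=np.mean([P[k][:2] for k in P],axis=0)
for k in P: print(k,'y along',(P[k][:2]-o)@ey,'x off',(P[k][:2]-o)@np.array([ey[1],-ey[0]]))
# laminator outline at z=.08
print('corners',world('top0',np.array([(217,325),(577,219),(619,327),(247,443)])/1.5625,.08).round(4))
st=manip.get_state();M=R.from_quat(st['ee_rot']).as_matrix();print(M.round(3))
E
```

```text
rocker 125 [168 221  21  28 379] [177.9525066  234.38522427] ((177.96224975585938, 234.36790466308594), (26.235864639282227, 14.56021785736084), 74.05460357666016) [0.4762 0.1973 0.092 ] depth [0.4762 0.1975 0.091 ]
mid 124 [237 208  12  15 121] [242.56198347 215.08264463] ((242.3500213623047, 215.05001831054688), (13.597792625427246, 8.854375839233398), 71.56504821777344) [0.5121 0.0733 0.094 ] depth [0.5122 0.0734 0.0935]
short 123 [262 203  11  10  72] [267.125      207.69444444] ((267.1000061035156, 207.800048828125), (7.905693531036377, 8.538147926330566), 71.56504821777344) [0.5261 0.0257 0.094 ] depth [0.5263 0.0257 0.0929]
long 121 [285 190  14  22 191] [291.4973822  200.48167539] ((291.502685546875, 200.3837890625), (21.174184799194336, 9.11666202545166), 72.89727020263672) [ 0.5399 -0.0219  0.094 ] depth [ 0.5403 -0.0221  0.0916]
start 117 [346 172  19  18 257] [354.97276265 180.82101167] ((355.0, 180.99998474121094), (16.970561981201172, 16.970561981201172), 45.0) [ 0.5772 -0.1463  0.098 ] depth [ 0.5768 -0.1459  0.0997]
len 0.3581235533977798
yaw 0.2859372759165245
rocker y along 0.17884242871644468 x off 0.00032129545910001113
mid y along 0.04976678485620028 x off -0.00015756527024499422
short y along 0.00010899495443913028 x off -0.00014248725617602924
long y along -0.04943708384574904 x off -0.00034253839177866916
start y along -0.17928112468133514 x off 0.00032129545910000316
corners [[ 0.5294  0.278   0.08  ]
 [ 0.6649 -0.1839  0.08  ]
 [ 0.5229 -0.2289  0.08  ]
 [ 0.3842  0.2347  0.08  ]]
[[-0.941  0.338 -0.001]
 [ 0.338  0.941 -0.001]
 [ 0.    -0.002 -1.   ]]
```

```bash
cat > go.py <<'E'
import sys
from h import *
from scipy.spatial.transform import Rotation as R
s=manip.get_state();M=R.from_quat(s['ee_rot']).as_matrix()
o=np.array([.5263,.0257]);ex=np.array([np.cos(.286),np.sin(.286)]);ey=np.array([-ex[1],ex[0]])
T={'rocker':o+.18*ey+.0165*ex,'long':o-.05*ey,'start':o-.18*ey}
print('t',s['time'],'tcp',s['tool_pos'].round(4),'F',s['contact_force'].round(1),'open',round(s['opening'],4),'tip z mm',((s['tool_pos']+.022*M[:,2])[2]*1000).round(1))
for k in sys.argv[1:]:
    d=np.array([*(T[k]),0.])-s['tool_pos']-.022*M[:,2]
    a=M[:,1];print(k,T[k].round(4),'move tool mm (tip to z=0)',(M.T@d*1000).round(1),'twist',-np.arctan2(a[0]*ey[1]-a[1]*ey[0],a[:2]@ey))
E
python3 -m handwheel '[{"tx":-39,"ty":-22,"twist":-0.126,"hand":0},{"tx":-78,"ty":-44,"twist":-0.252,"hand":0},{"tx":-117,"ty":-66,"twist":-0.378,"hand":0},{"tx":-156,"ty":-88,"twist":-0.504,"hand":0},{"tx":-195,"ty":-110,"twist":-0.63,"hand":0}]' 40
python3 go.py rocker
```

```text
t 0.1 tcp [0.1941 0.5407 0.2524] F [ 0.3 -0.   1.2] open 0.085 tip z mm 230.4
rocker [0.4913 0.203 ] move tool mm (tip to z=0) [-394.  -216.9  230.6] twist -0.6307922180147558$[0]: bad value
```

```bash

python3 -m handwheel '[{"tx":-39,"ty":-22,"tz":0,"twist":-0.126,"hand":0},{"tx":-78,"ty":-44,"tz":0,"twist":-0.252,"hand":0},{"tx":-117,"ty":-66,"tz":0,"twist":-0.378,"hand":0},{"tx":-156,"ty":-88,"tz":0,"twist":-0.504,"hand":0},{"tx":-195,"ty":-110,"tz":0,"twist":-0.63,"hand":0}]' 40
python3 go.py rocker
```

```text
time: 0.6
tool_pos: [0.3413, 0.3701, 0.2529]
ee_rot: [-0.145, 0.989, -0.0, -0.0]
contact_force: [1.8, 0.8, 0.4]
opening: 0.012
t 0.6 tcp [0.3413 0.3701 0.2529] F [1.8 0.8 0.4] open 0.012 tip z mm 230.9
rocker [0.4913 0.203 ] move tool mm (tip to z=0) [ -96.  -203.   230.9] twist 0.004740393350630256
```

```bash

python3 -m handwheel '[{"tx":-20,"ty":-41,"tz":0,"twist":0,"hand":0},{"tx":-40,"ty":-82,"tz":0,"twist":0,"hand":0},{"tx":-60,"ty":-122,"tz":10,"twist":0,"hand":0},{"tx":-80,"ty":-163,"tz":30,"twist":0,"hand":0},{"tx":-96,"ty":-203,"tz":60,"twist":0,"hand":0}]' 
python3 -m handwheel '[{"tx":0,"ty":0,"tz":0,"twist":0,"hand":0},{"tx":0,"ty":0,"tz":20,"twist":0,"hand":0},{"tx":0,"ty":0,"tz":30,"twist":0,"hand":0},{"tx":0,"ty":0,"tz":30,"twist":0,"hand":0},{"tx":0,"ty":0,"tz":30,"twist":0,"hand":0}]' 
python3 go.py rocker
python3 - <<'E'
from h import *
shot('wrist','w1'); shot('scene','s1')
p=cv2.imread('pics/s1.png')[100:280,120:400]; w=cv2.imread('pics/w1.png')
cv2.imwrite('pics/c1.png',np.hstack([cv2.resize(p,(400,300),interpolation=3),cv2.resize(w,(400,300))]))
E
```

```text
time: 1.1
tool_pos: [0.491, 0.2039, 0.1954]
ee_rot: [-0.142, 0.99, 0.0, 0.002]
contact_force: [1.4, 0.1, -0.2]
opening: -0.0001
time: 1.6
tool_pos: [0.4885, 0.2061, 0.1651]
ee_rot: [-0.143, 0.99, 0.0, 0.0]
contact_force: [0.8, 0.6, 0.4]
opening: -0.0005
t 1.6 tcp [0.4885 0.2061 0.1651] F [0.8 0.6 0.4] open -0.0005 tip z mm 143.1
rocker [0.4913 0.203 ] move tool mm (tip to z=0) [ -1.9  -3.8 143.1] twist 0.00017752087575536105
```

View pics/c1.png

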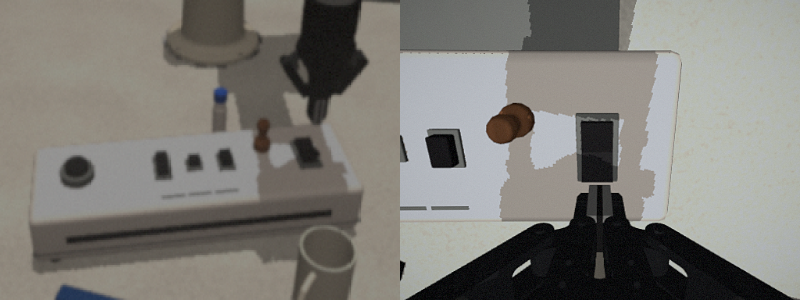

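Left: the fingertips hang over the rocker end. Right (wrist view): the closed tips at about (600,190) line up with the rocker at (598,150), and the stamp at (510,122) is well clear. Now a 2/4 mm correction, then down.

```bash

python3 -m handwheel '[{"tx":-2,"ty":-4,"tz":10,"twist":0,"hand":0},{"tx":-2,"ty":-4,"tz":25,"twist":0,"hand":0},{"tx":-2,"ty":-4,"tz":36,"twist":0,"hand":0},{"tx":-2,"ty":-4,"tz":36,"twist":0,"hand":0},{"tx":-2,"ty":-4,"tz":36,"twist":0,"hand":0}]' 
python3 go.py rocker
python3 -m handwheel '[{"tx":0,"ty":0,"tz":4,"twist":0,"hand":0},{"tx":0,"ty":0,"tz":8,"twist":0,"hand":0},{"tx":0,"ty":0,"tz":11,"twist":0,"hand":0},{"tx":0,"ty":0,"tz":13,"twist":0,"hand":0},{"tx":0,"ty":0,"tz":14,"twist":0,"hand":0}]' 
python3 go.py rocker
```

```text
time: 2.2
tool_pos: [0.4917, 0.2022, 0.1286]
ee_rot: [-0.142, 0.99, -0.0, -0.0]
contact_force: [1.1, -0.4, 0.2]
opening: 0.0
t 2.2 tcp [0.4917 0.2022 0.1286] F [ 1.1 -0.4  0.2] open 0.0 tip z mm 106.6
rocker [0.4913 0.203 ] move tool mm (tip to z=0) [  0.    0.9 106.6] twist -0.0007907824978538701
time: 2.7
tool_pos: [0.4924, 0.2023, 0.1151]
ee_rot: [-0.142, 0.99, 0.0, 0.001]
contact_force: [2.5, -0.7, 3.2]
opening: -0.0002
t 2.7 tcp [0.4924 0.2023 0.1151] F [ 2.5 -0.7  3.2] open -0.0002 tip z mm 93.1
rocker [0.4913 0.203 ] move tool mm (tip to z=0) [ 0.9  1.  93.1] twist -0.0008391258574115046
```

```bash

python3 -m handwheel '[{"tx":0,"ty":0,"tz":0.5,"twist":0,"hand":0},{"tx":0,"ty":0,"tz":1,"twist":0,"hand":0},{"tx":0,"ty":0,"tz":1,"twist":0,"hand":0},{"tx":0,"ty":0,"tz":1,"twist":0,"hand":0},{"tx":0,"ty":0,"tz":1,"twist":0,"hand":0}]' 
python3 -m handwheel '[{"tx":0,"ty":0,"tz":0.5,"twist":0,"hand":0},{"tx":0,"ty":0,"tz":1,"twist":0,"hand":0},{"tx":0,"ty":0,"tz":1,"twist":0,"hand":0},{"tx":0,"ty":0,"tz":1,"twist":0,"hand":0},{"tx":0,"ty":0,"tz":1,"twist":0,"hand":0}]' 
python3 go.py
```

```text
time: 3.2
tool_pos: [0.492, 0.2023, 0.114]
ee_rot: [-0.142, 0.99, -0.0, 0.0]
contact_force: [2.7, 0.3, 5.0]
opening: 0.0002
time: 3.7
tool_pos: [0.4921, 0.2023, 0.1139]
ee_rot: [-0.142, 0.99, -0.0, 0.0]
contact_force: [-0.3, 0.3, 11.8]
opening: -0.0001
t 3.7 tcp [0.4921 0.2023 0.1139] F [-0.3  0.3 11.8] open -0.0001 tip z mm 91.9
```

```bash

python3 -m handwheel '[{"tx":0,"ty":0,"tz":0.7,"twist":0,"hand":0},{"tx":0,"ty":0,"tz":0.7,"twist":0,"hand":0},{"tx":0,"ty":0,"tz":-15,"twist":0,"hand":0},{"tx":0,"ty":0,"tz":-50,"twist":0,"hand":0},{"tx":0,"ty":0,"tz":-85,"twist":0,"hand":0}]' 
python3 -m handwheel '[{"tx":2,"ty":-30,"tz":0,"twist":0,"hand":0},{"tx":6,"ty":-80,"tz":0,"twist":0,"hand":0},{"tx":10,"ty":-130,"tz":0,"twist":0,"hand":0},{"tx":14,"ty":-180,"tz":0,"twist":0,"hand":0},{"tx":16,"ty":-229,"tz":10,"twist":0,"hand":0}]' 
python3 -m handwheel '[{"tx":0,"ty":0,"tz":10,"twist":0,"hand":0},{"tx":0,"ty":0,"tz":20,"twist":0,"hand":0},{"tx":0,"ty":0,"tz":30,"twist":0,"hand":0},{"tx":0,"ty":0,"tz":30,"twist":0,"hand":0},{"tx":0,"ty":0,"tz":30,"twist":0,"hand":0}]' 
python3 go.py long
python3 - <<'E'
from h import *
shot('wrist','w2'); shot('scene','s2');shot('top','t2')
p=cv2.imread('pics/s2.png')[150:240,280:400]; w=cv2.imread('pics/w2.png');t=cv2.imread('pics/t2.png')[200:275,140:240]
cv2.imwrite('pics/c2.png',np.vstack([np.hstack([cv2.resize(p,(400,300),interpolation=3),cv2.resize(t,(400,300),interpolation=3)]),np.hstack([cv2.resize(w,(400,300))]*2)]))
g=world('t2',[(178+i,234+i*0) for i in ()]) if 0 else None
f=[ (178+i*-.5*.55,234-i) for i in (-9,-6,-3,0,3,6,9)]
print(world('t2',f).round(4)); print(world('top0',f).round(4))
E
```

```text
time: 4.2
tool_pos: [0.4893, 0.2019, 0.1964]
ee_rot: [-0.142, 0.99, -0.0, -0.003]
contact_force: [0.8, 1.5, 0.5]
opening: -0.0002
time: 4.7
tool_pos: [0.5401, -0.0232, 0.1877]
ee_rot: [-0.142, 0.99, 0.0, -0.001]
contact_force: [1.5, 0.4, 0.8]
opening: -0.0001
time: 5.2
tool_pos: [0.5402, -0.0201, 0.1574]
ee_rot: [-0.143, 0.99, 0.0, -0.001]
contact_force: [0.0, 0.2, 0.5]
opening: -0.0001
t 5.2 tcp [ 0.5402 -0.0201  0.1574] F [0.  0.2 0.5] open -0.0001 tip z mm 135.4
long [ 0.5404 -0.0223] move tool mm (tip to z=0) [  0.2  -2.2 135.4] twist 0.0012080930905001889
[[0.4594 0.1908 0.0981]
 [0.4653 0.1934 0.0939]
 [0.4711 0.1952 0.0934]
 [0.4768 0.1969 0.0934]
 [0.4827 0.199  0.0918]
 [0.4885 0.201  0.0906]
 [0.4943 0.2026 0.0915]]
[[0.4598 0.1924 0.09  ]
 [0.4656 0.1943 0.0892]
 [0.4713 0.196  0.0893]
 [0.4769 0.1974 0.0912]
 [0.4826 0.1989 0.0926]
 [0.488  0.1996 0.0975]
 [0.4938 0.2015 0.0968]]
```

View pics/c2.png

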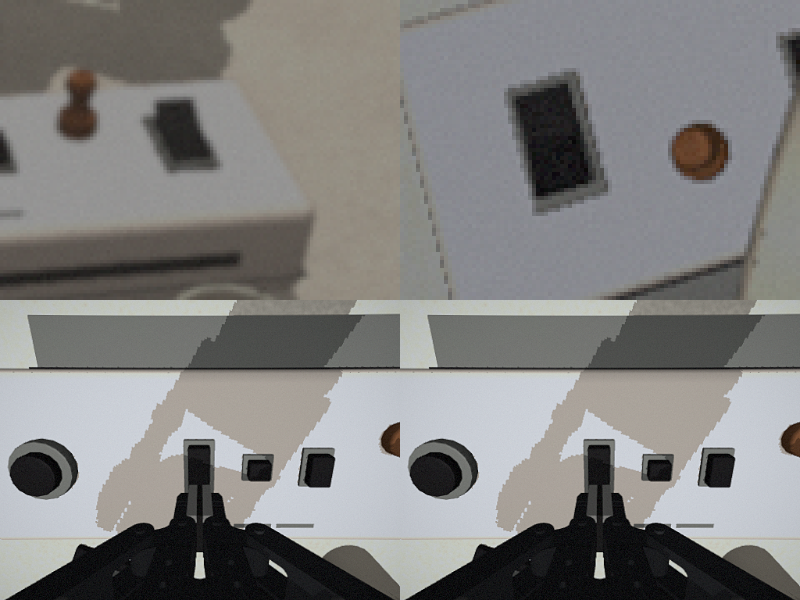

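The rocker has flipped: depth shows its rear level at about 91–92 mm and its front raised to 98 mm, and the scene view agrees. The wrist view has the tips in line with the long key at (199,465), with the short key at (258,467) well aside. Pressing the long key.

```bash

python3 -m handwheel '[{"tx":0,"ty":-2,"tz":15,"twist":0,"hand":0},{"tx":0,"ty":-2,"tz":28,"twist":0,"hand":0},{"tx":0,"ty":-2,"tz":36,"twist":0,"hand":0},{"tx":0,"ty":-2,"tz":38,"twist":0,"hand":0},{"tx":0,"ty":-2,"tz":38,"twist":0,"hand":0}]' 
python3 -m handwheel '[{"tx":0,"ty":0,"tz":2,"twist":0,"hand":0},{"tx":0,"ty":0,"tz":4,"twist":0,"hand":0},{"tx":0,"ty":0,"tz":6,"twist":0,"hand":0},{"tx":0,"ty":0,"tz":8,"twist":0,"hand":0},{"tx":0,"ty":0,"tz":9,"twist":0,"hand":0}]' 
python3 go.py long
python3 -m handwheel '[{"tx":0,"ty":0,"tz":0.5,"twist":0,"hand":0},{"tx":0,"ty":0,"tz":0.7,"twist":0,"hand":0},{"tx":0,"ty":0,"tz":0.7,"twist":0,"hand":0},{"tx":0,"ty":0,"tz":0.7,"twist":0,"hand":0},{"tx":0,"ty":0,"tz":0.7,"twist":0,"hand":0}]' 
python3 go.py long
```

```text
time: 5.85
tool_pos: [0.5408, -0.0234, 0.1191]
ee_rot: [-0.142, 0.99, 0.0, -0.001]
contact_force: [1.0, -0.1, 0.9]
opening: -0.0
time: 6.35
tool_pos: [0.5417, -0.0235, 0.1112]
ee_rot: [-0.142, 0.99, -0.0, 0.001]
contact_force: [0.4, 0.2, 3.2]
opening: -0.0002
t 6.35 tcp [ 0.5417 -0.0235  0.1112] F [0.4 0.2 3.2] open -0.0002 tip z mm 89.2
long [ 0.5404 -0.0223] move tool mm (tip to z=0) [ 1.   1.6 89.2] twist -0.0008472500190167435
time: 6.85
tool_pos: [0.5416, -0.0236, 0.1104]
ee_rot: [-0.142, 0.99, -0.0, 0.0]
contact_force: [1.7, -1.2, 3.7]
opening: 0.0002
t 6.85 tcp [ 0.5416 -0.0236  0.1104] F [ 1.7 -1.2  3.7] open 0.0002 tip z mm 88.4
long [ 0.5404 -0.0223] move tool mm (tip to z=0) [ 0.9  1.7 88.4] twist -0.0008240252010980873
```

```bash

python3 -m handwheel '[{"tx":0,"ty":0,"tz":0.5,"twist":0,"hand":0},{"tx":0,"ty":0,"tz":1,"twist":0,"hand":0},{"tx":0,"ty":0,"tz":1,"twist":0,"hand":0},{"tx":0,"ty":0,"tz":1,"twist":0,"hand":0},{"tx":0,"ty":0,"tz":1,"twist":0,"hand":0}]' 
python3 -m handwheel '[{"tx":0,"ty":0,"tz":0.5,"twist":0,"hand":0},{"tx":0,"ty":0,"tz":0.5,"twist":0,"hand":0},{"tx":0,"ty":0,"tz":0.5,"twist":0,"hand":0},{"tx":0,"ty":0,"tz":0.5,"twist":0,"hand":0},{"tx":0,"ty":0,"tz":0.5,"twist":0,"hand":0}]' 
python3 go.py long start
```

```text
time: 7.35
tool_pos: [0.5417, -0.0236, 0.1099]
ee_rot: [-0.142, 0.99, -0.0, 0.0]
contact_force: [0.6, -0.5, 6.5]
opening: 0.0001
time: 7.85
tool_pos: [0.5417, -0.0236, 0.1099]
ee_rot: [-0.142, 0.99, -0.0, 0.0]
contact_force: [-0.9, -0.7, 10.6]
opening: -0.0001
t 7.85 tcp [ 0.5417 -0.0236  0.1099] F [-0.9 -0.7 10.6] open -0.0001 tip z mm 87.9
long [ 0.5404 -0.0223] move tool mm (tip to z=0) [ 1.   1.7 87.9] twist -0.000606148030156257
start [ 0.5771 -0.147 ] move tool mm (tip to z=0) [   0.9 -128.3   88. ] twist -0.000606148030156257
```

The key has bottomed: tip at 87.9 mm, with the force rising and no further motion. Lifting and moving over the start button.

```bash

python3 -m handwheel '[{"tx":0,"ty":0,"tz":-15,"twist":0,"hand":0},{"tx":0,"ty":0,"tz":-40,"twist":0,"hand":0},{"tx":0,"ty":-43,"tz":-45,"twist":0,"hand":0},{"tx":0,"ty":-86,"tz":-45,"twist":0,"hand":0},{"tx":0,"ty":-128,"tz":-45,"twist":0,"hand":0}]' 
python3 -m handwheel '[{"tx":0,"ty":0,"tz":0,"twist":0,"hand":0},{"tx":0,"ty":0,"tz":0,"twist":0,"hand":0},{"tx":0,"ty":0,"tz":0,"twist":0,"hand":0},{"tx":0,"ty":0,"tz":0,"twist":0,"hand":0},{"tx":0,"ty":0,"tz":0,"twist":0,"hand":0}]' 
python3 go.py start
python3 - <<'E'
from h import *
shot('wrist','w3'); shot('top','t3')
w=cv2.imread('pics/w3.png');t=cv2.imread('pics/t3.png')[180:240,220:320]
cv2.imwrite('pics/c3.png',np.hstack([cv2.resize(w,(400,300)),cv2.resize(t,(400,240),interpolation=3)[:300] if 0 else cv2.resize(t,(400,300),interpolation=3)]))
for k,uv in dict(long=(291.5,200.5),short=(267,207.7),mid=(242.5,215)).items():
    q=[(uv[0]+a,uv[1]+b) for a in(-2,-1,0,1,2) for b in(-2,-1,0,1,2)]
    print(k,[np.median(world(i,q)[:,2]).round(4) for i in('top0','t3')])
E
```

```text
time: 8.35
tool_pos: [0.5771, -0.1472, 0.1541]
ee_rot: [-0.143, 0.99, 0.0, -0.0]
contact_force: [0.8, -0.4, 0.9]
opening: 0.0001
time: 8.85
tool_pos: [0.577, -0.1451, 0.1536]
ee_rot: [-0.143, 0.99, 0.0, -0.0]
contact_force: [-0.1, 0.8, -0.1]
opening: -0.0001
t 8.85 tcp [ 0.577  -0.1451  0.1536] F [-0.1  0.8 -0.1] open -0.0001 tip z mm 131.6
start [ 0.5771 -0.147 ] move tool mm (tip to z=0) [  0.4  -1.9 131.6] twist 0.0005832101291849423
long [np.float64(0.0931), np.float64(0.087)]
short [np.float64(0.0925), np.float64(0.0926)]
mid [np.float64(0.0923), np.float64(0.0939)]
```

View pics/c3.png

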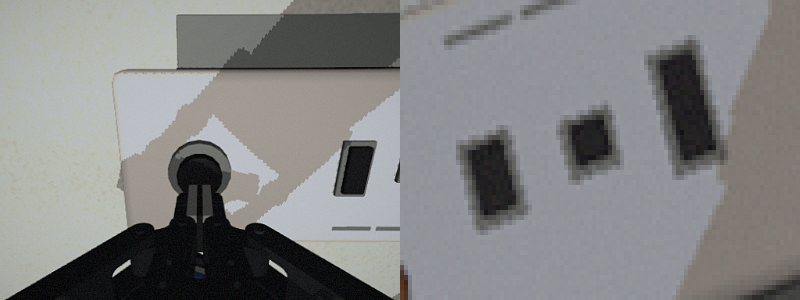

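The long key is down (93→87 mm) and the other two are unchanged. The tips are in line with the start button at (200,172). Pressing it: 98 mm up, 92 mm fully in.

```bash

python3 -m handwheel '[{"tx":0,"ty":-2,"tz":12,"twist":0,"hand":0},{"tx":0,"ty":-2,"tz":24,"twist":0,"hand":0},{"tx":0,"ty":-2,"tz":30,"twist":0,"hand":0},{"tx":0,"ty":-2,"tz":30,"twist":0,"hand":0},{"tx":0,"ty":-2,"tz":30,"twist":0,"hand":0}]' 
python3 -m handwheel '[{"tx":0,"ty":0,"tz":3,"twist":0,"hand":0},{"tx":0,"ty":0,"tz":6,"twist":0,"hand":0},{"tx":0,"ty":0,"tz":8,"twist":0,"hand":0},{"tx":0,"ty":0,"tz":10,"twist":0,"hand":0},{"tx":0,"ty":0,"tz":11,"twist":0,"hand":0}]' 
python3 -m handwheel '[{"tx":0,"ty":0,"tz":0.7,"twist":0,"hand":0},{"tx":0,"ty":0,"tz":1,"twist":0,"hand":0},{"tx":0,"ty":0,"tz":1,"twist":0,"hand":0},{"tx":0,"ty":0,"tz":1,"twist":0,"hand":0},{"tx":0,"ty":0,"tz":1,"twist":0,"hand":0}]' 
python3 go.py start
```

```text
time: 9.45
tool_pos: [0.5775, -0.1481, 0.1234]
ee_rot: [-0.142, 0.99, 0.0, -0.0]
contact_force: [-1.0, 0.2, 2.1]
opening: 0.0002
time: 9.95
tool_pos: [0.5785, -0.1485, 0.1175]
ee_rot: [-0.142, 0.99, -0.0, 0.0]
contact_force: [-15.7, 5.5, 34.2]
opening: 0.0004
time: 10.45
tool_pos: [0.5785, -0.1485, 0.1175]
ee_rot: [-0.143, 0.99, -0.001, 0.0]
contact_force: [-16.8, 6.8, 35.1]
opening: -0.0002
t 10.45 tcp [ 0.5785 -0.1485  0.1175] F [-16.8   6.8  35.1] open -0.0002 tip z mm 95.5
start [ 0.5771 -0.147 ] move tool mm (tip to z=0) [ 1.   2.  95.5] twist 2.9849488893504434e-05
```

```bash

python3 - <<'E'
from h import *
s=manip.get_state();print(s['joints'].round(3),s['wrist_torque'].round(2),s['joint_efforts'].round(1))
shot('wrist','w4'); shot('scene','s4')
w=cv2.imread('pics/w4.png');t=cv2.imread('pics/s4.png')[60:270,60:340]
cv2.imwrite('pics/c4.png',np.hstack([cv2.resize(w,(400,300)),cv2.resize(t,(400,300),interpolation=3)]))
E
python3 -m handwheel '[{"tx":0,"ty":0,"tz":-4,"twist":0,"hand":0},{"tx":0,"ty":0,"tz":-8,"twist":0,"hand":0},{"tx":0,"ty":0,"tz":-12,"twist":0,"hand":0},{"tx":0,"ty":0,"tz":-20,"twist":0,"hand":0},{"tx":0,"ty":0,"tz":-20,"twist":0,"hand":0}]' 
python3 go.py start
```

```text
[-4.530e-01  3.510e-01  1.648e+00 -1.000e-03  1.141e+00 -2.309e+00] [ 1.08  2.83 -0.  ] [ -1.1 -27.  -23.9   0.4  -5.4   0. ]
time: 11.05
tool_pos: [0.5783, -0.1485, 0.1324]
ee_rot: [-0.142, 0.99, -0.0, 0.001]
contact_force: [0.1, -0.5, 0.6]
opening: 0.0002
t 11.05 tcp [ 0.5783 -0.1485  0.1324] F [ 0.1 -0.5  0.6] open 0.0002 tip z mm 110.4
start [ 0.5771 -0.147 ] move tool mm (tip to z=0) [  0.9   1.9 110.4] twist -0.0008300897671721006
```

View pics/c4.png

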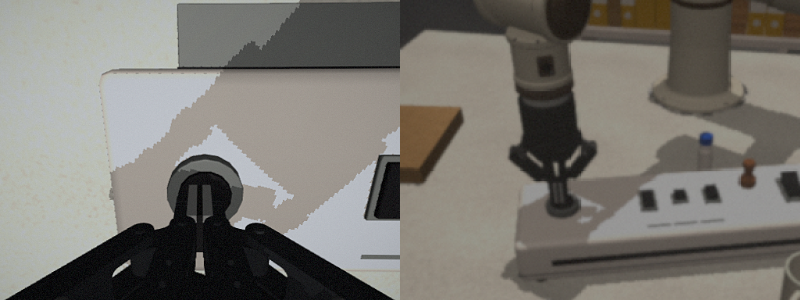

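The tips sit on the button but stop at 95.5 mm instead of 92. Checking button and housing heights in the saved depth, relative to the laminator top, before, during and after the press.

```bash

python3 - <<'E'
from h import *
shot('wrist','w5');shot('top','t5')
o=np.array([.5263,.0257]);ex=np.array([np.cos(.286),np.sin(.286)]);ey=np.array([-ex[1],ex[0]])
for t in('top0','t5','w3','w4','w5','s2'):
    f=np.load(t+'.npz');v,u=np.mgrid[0:384,0:512];K=np.array([[f['K'][0],0,f['K'][2]],[0,f['K'][1],f['K'][3]],[0,0,1]])
    n=cv2.undistortPoints(np.stack([u.ravel(),v.ravel()],1).astype(float)[:,None],K,f['D'])[:,0]
    d=f['d'].ravel();W=np.linalg.inv(f['T']);X=(np.c_[n,np.ones(len(n))]*d[:,None])@W[:3,:3].T+W[:3,3]
    X=X[d>0];L=np.c_[(X[:,:2]-o)@ex,(X[:,:2]-o)@ey+.18,X[:,2]]*1000
    r=np.hypot(L[:,0],L[:,1]);L=L[L[:,2]<104];r=r[:0] if 0 else np.hypot(L[:,0],L[:,1])
    out=[]
    for a,b in((0,8),(8,15),(20,25),(32,50)):
        m=(r>=a)&(r<b)&(abs(L[:,0])<60)&(L[:,2]>70)
        out.append((int(m.sum()),np.percentile(L[m,2],[10,50,90]).round(1).tolist() if m.sum() else None))
    print(t,out)
    b=(L[:,2]>88)&(r<35);print('   centroid of high part x,y',L[b,:2].mean(0).round(1))
E
```

```text
top0 [(53, [99.8, 101.2, 103.0]), (123, [99.6, 101.4, 103.0]), (168, [89.2, 91.0, 92.7]), (1138, [77.3, 79.2, 80.9])]
   centroid of high part x,y [-0.3  1.7]
t5 [(0, None), (0, None), (0, None), (365, [77.3, 79.1, 80.7])]
   centroid of high part x,y [nan nan]
w3 [(461, [102.4, 103.2, 103.7]), (1097, [97.2, 102.8, 103.6]), (1486, [81.0, 92.4, 93.8]), (8456, [80.4, 81.2, 82.0])]
   centroid of high part x,y [-4.5  2.5]
w4 [(52, [95.9, 96.7, 97.5]), (1064, [94.1, 96.6, 98.0]), (2186, [80.9, 92.3, 93.7]), (11502, [80.4, 81.2, 82.0])]
   centroid of high part x,y [-7.2  4.1]
w5 [(192, [102.5, 103.1, 103.7]), (1143, [96.0, 102.8, 103.6]), (1767, [80.9, 92.2, 93.7]), (10180, [80.4, 81.2, 82.0])]
   centroid of high part x,y [-7.1  3.3]
s2 [(24, [100.9, 102.1, 103.2]), (65, [101.0, 102.1, 103.4]), (91, [91.4, 92.4, 98.7]), (555, [79.1, 80.2, 81.5])]
   centroid of high part x,y [10.5  1.5]<stdin>:15: RuntimeWarning: Mean of empty slice.
  ret = um.true_divide(
```

The picture is consistent. Every camera shows the button top about 22 mm above the machine's top, so it stands at about 101.5 mm rather than the stated 98. The stop at 95.5 mm is therefore its full 6 mm of travel, and after release it is back at its earlier height. Retreating and doing the final check.

```bash

python3 -m handwheel '[{"tx":0,"ty":0,"tz":-30,"twist":0,"hand":0},{"tx":0,"ty":0,"tz":-70,"twist":0,"hand":0},{"tx":30,"ty":0,"tz":-110,"twist":0,"hand":0},{"tx":70,"ty":0,"tz":-130,"twist":0,"hand":0},{"tx":110,"ty":0,"tz":-140,"twist":0,"hand":0}]' 
python3 -m handwheel '[{"tx":30,"ty":0,"tz":0,"twist":0,"hand":0},{"tx":60,"ty":0,"tz":0,"twist":0,"hand":0},{"tx":80,"ty":0,"tz":0,"twist":0,"hand":0},{"tx":80,"ty":0,"tz":0,"twist":0,"hand":0},{"tx":80,"ty":0,"tz":0,"twist":0,"hand":0}]' 
python3 go.py start
python3 - <<'E'
from h import *
shot('top','t6')
med=lambda t,c,n:np.median(world(t,[(c[0]+a,c[1]+b) for a in range(-n,n+1) for b in range(-n,n+1)])[:,2]).round(4)
for k,c in dict(start=(355,181),long=(291.5,200.5),short=(267,207.7),mid=(242.5,215),rock_rear=(176,226),rock_front=(180,243),stamp=(215,237),glue=(256,303)).items(): print(k,med('top0',c,2),med('t6',c,2))
a=cv2.imread('pics/top0.png');b=cv2.imread('pics/t6.png')
cv2.imwrite('pics/c6.png',np.vstack([cv2.resize(x[90:320,120:420],(760,290),interpolation=3) if 0 else x[90:320,120:420] for x in(a,b)]))
E
```

```text
time: 11.65
tool_pos: [0.472, -0.1798, 0.2739]
ee_rot: [-0.143, 0.99, -0.001, 0.001]
contact_force: [0.2, -0.4, 0.2]
opening: -0.0001
time: 12.15
tool_pos: [0.3956, -0.2016, 0.2714]
ee_rot: [-0.142, 0.99, 0.0, 0.0]
contact_force: [-1.1, -0.4, 1.5]
opening: -0.0002
t 12.15 tcp [ 0.3956 -0.2016  0.2714] F [-1.1 -0.4  1.5] open -0.0002 tip z mm 249.4
start [ 0.5771 -0.147 ] move tool mm (tip to z=0) [-189.4    1.4  249.4] twist -0.0016566632168561147
start 0.1011 0.1011
long 0.0931 0.087
short 0.0925 0.0931
mid 0.0923 0.0934
rock_rear 0.0966 0.0909
rock_front 0.0907 0.097
stamp 0.1224 0.1232
glue 0.0892 0.0896
```

View pics/c6.png

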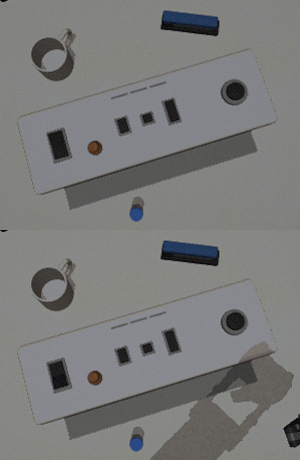

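Before (top) and after (bottom), the mug, stapler, stamp and glue stick are in the same places. The rocker is tilted to the front, the long key is down, and the start button is back up. Handing in.

```bash
python3 -c "
from bench import manip
print(manip.close_job())"
```

```text
the job is handed in; nothing more can be done
None
```

The laminator is switched on, the longest key is down, and the start button was pressed right in and came back up, in that order. I handed the job in at about 12 s.

- **Power rocker:** I pushed its rear end until the tip stopped at 91.9 mm. Depth now shows the rear at 91 mm and the front raised to 97 mm, the reverse of before.
- **Long key:** It stopped at 87.9 mm and stays down, reading 93 mm before and 87 mm after. The other two keys read about the same as before (+0.6 and +1.1 mm, within depth noise).
- **Start button:** I held it in for about half a second, and it reads 101.1 mm both before and after.
- **Other objects:** The stamp, mug, stapler and glue stick look unmoved in the before and after pictures. The arm is clear of everything.

One check disagreed with the task text. The start button stands at about 101–102 mm in the camera depth, not 98 mm. It stopped at 95.5 mm rather than 92 mm, which I took as its full 6 mm of travel. Because I was aiming for 92 mm, the fingertips pushed with about 35 N down and 17 N sideways, more than needed.

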